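# Clear the cover and thread the guide bar out of the sealer bed

## Task

The carton sealer is being changed over: first take the orange bearing block off the cover and park it upright, fully home, in the blue nest whose pocket has its shape, and let go of it. Then reach through the window in the cover, take the long aluminium guide bar, tilt it to bring it out end first, and finish while holding it still in the gripper with its whole length well clear (at least 50 mm) above the cover. Leave the other loose things on the bench where they are.

Things in the scene. Friction and masses are not known exactly. Their poses are not given: they have to be found in the camera images.
- housing: carton sealer bed, fixed: closed white box with grey cover plate, 430 (x, length) x 220 (y) x 125 mm tall. Origin: centre of its underside, on the bench; x points away from the robot (within 15 deg). Walls 5 mm, floor 6 mm, cover 5 mm (z 120 to 125). Inside free x -210..210, y -105..105, z 6..120 mm but for two rests across its width, 8 mm thick, at x -50 and +50, tops at z 56 mm
- window (a point): centre of the window at the cover plate's top surface, 125 mm above the bench. The window, in the middle of the cover, is 190 mm along the bed's x and 150 mm along its y, and is the only opening
- guide_bar: loose aluminium bar, blue strip on top, 270 (x) x 16 (y) x 28 mm (z), 0.15 to 0.27 kg. Origin: centre of its underside; x along its length. Starts lying on the two rests inside the bed (underside 56 mm above the bench), roughly along the bed's x and near its middle, both ends hidden under the cover; it is longer than the window and its diagonal, so it cannot come up level
- bar_end_a (a point): centre of the bar's +x end face (135 mm from its middle, 14 mm above its underside). Slid back until this end lies within the window, the bar can be tilted about 30 degrees, this end up, and drawn out along its length
- bar_end_b (a point): centre of the bar's end face at its -x end
- block: loose orange bearing block with brass-ringed bore marks on its x faces, 50 (x) x 34 (y) x 55 mm (z, tall), 0.12 to 0.26 kg. Origin: centre of its underside. It starts standing on the far part of the cover plate (underside 125 mm above the bench); gripped across its 34 mm width (y)
- nest_rect: blue nest plate, fixed, 84 x 84 x 24 mm tall, origin at the centre of its underside on the bench, z up, with one rectangular pocket in its middle, 54 (x) x 38 mm (y), 14 mm deep (pocket floor 10 mm above the bench), mouth chamfered 3 mm: the block's nest. The block's x goes along the pocket's x, either way round
- nest_rect_hole0 (a point): centre of the rectangular pocket's mouth, at the plate's top, 24 mm above the bench
- nest_round: same kind of blue nest plate (84 x 84 x 24 mm, fixed) with a round pocket of 48 mm diameter; the white roller stands in it
- nest_square: same kind of blue nest plate (84 x 84 x 24 mm, fixed) with an empty square pocket of 46 x 46 mm: not for the block
- roller: white round roller, 44 mm diameter, 48 mm tall, standing in the round nest (10 mm above the bench); bystander
- tape_roll: clear tape roll lying flat, 110 mm diameter, 48 mm tall; bystander
- carton_small: small white carton 70 x 120 x 55 mm tall; bystander
- jar: closed jar, 60 mm diameter, 70 mm tall, blue cap; bystander
- driver: screwdriver with green handle, lying; bystander
- cup: white cup, 76 mm diameter, 80 mm tall; bystander
- brush: hand brush, lying; bystander
Mind the look-alikes: they are no part of the job. What is shaped like the nest_rect but turquoise is not meant. Of the things that look like the block, the smaller one is meant.

How it is judged:
On the way, in this order (a step that is already met when the one before it is completed fails the run):
1. the block stands fully home in its rectangular nest and is let go, the bar still inside the bed (horizontal distance between block and nest_rect_hole0 below 0.005 m and z of block in the frame of nest_rect below 0.013 m and angle between the x axis of block and the x axis of nest_rect, either way round below 0.14 rad and angle between block's own z axis and vertical below 0.08 rad and contact force between the fingers and block below 0.1 N and linear speed of block below 0.03 m/s and height (world z) of each of bar_end_a, bar_end_b below 0.12 m), for 0.2 s.
2. the bar is tilted through the window: one end above the cover, the other still below it (((height (world z) of bar_end_a above 0.14 m and height (world z) of bar_end_b below 0.115 m) or (height (world z) of bar_end_b above 0.14 m and height (world z) of bar_end_a below 0.115 m))), for 0.05 s.
At the end, for the whole second after the job is handed in: gripper holds the bar still, both end centres over 175 mm above the bench, touching neither bed nor other loose things; block let go, home in the rectangular nest: within 5 mm of centre, underside below 13 mm, within 8 deg of the pocket direction, 4.5 deg of upright (height (world z) of each of bar_end_a, bar_end_b above 0.175 m and contact force between the fingers and guide_bar above 1 N and contact force between guide_bar and housing below 0.1 N and linear speed of each of guide_bar, block below 0.03 m/s and contact force between each of guide_bar, the fingers and block below 0.1 N and contact force between guide_bar and roller below 0.1 N and contact force between guide_bar and carton_small below 0.1 N and contact force between guide_bar and jar below 0.1 N and contact force between guide_bar and cup below 0.1 N and contact force between guide_bar and tape_roll below 0.1 N and contact force between guide_bar and driver below 0.1 N and contact force between guide_bar and brush below 0.1 N and horizontal distance between block and nest_rect_hole0 below 0.005 m and z of block in the frame of nest_rect below 0.013 m and angle between the x axis of block and the x axis of nest_rect, either way round below 0.14 rad and angle between block's own z axis and vertical below 0.08 rad); the arm keeps its last pose, push and grip.
It fails at once if a bystander (roller, tape roll, small carton, jar, screwdriver, cup, brush) is moved by more than 30 mm (distance of any of roller, tape_roll, carton_small, jar, driver, cup, brush from where it was at the start of the episode above 0.03 m).
It also fails if it takes over 62 s, if anything falls off the work surface, if the arm or the gripper's body presses on something with over 40 N, if the wrist force passes 120 N, or if a joint passes its speed limit or range.

## Robot

A 6-joint arm with a two-finger parallel gripper is mounted at the origin on the work surface. World frame = base frame: x ahead of the robot, y to its left, z up, the work surface at z = 0. Lengths are in m, angles in rad, forces in N, time in s.
With the tool pointing down it reaches from about 0.275 to 0.85 m from the base axis. Payload 5.2 kg.
Tool frame: the origin (TCP) lies midway between the tips of the shut fingers; the grasp point (between the pads) lies 19 mm behind it; z points along the fingers, x is the direction in which the jaws open and shut, and the axes are right-handed (so a half turn about z gives the same grasp; the last joint's range is limited). The gripper opens to 85 mm and grips with 20 to 120 N. Pads are 22 mm wide; open, the fingers measure 114 mm over their backs; the gripper's body (76 mm by 85 mm) begins 54 mm behind the grasp point. The pads swing forward as they close: fully open they stand 13 mm farther back than shut.
Start: joints at [1.11, 0.259, 1.535, -0, 1.348, -0.203], TCP at [0.14, 0.532, 0.231] pointing down, gripper open.
Joint ranges: [-3.14, 3.14], [-0.91, 2.08], [0.19, 2.58], [-1.22, 4.36], [0.22, 2.71], [-3.12, 3.12]. Speed limits (rad/s): [2.57, 2.57, 3.14, 3.14, 3.14, 3.14].

## Interface

Orientations are given as a 3x3 rotation matrix whose columns are the frame's x, y, z axes.
In Python, from plant import readout, imaging, manip gives the robot as it stands.
- The arm moves only by the tool move_arm, never from a script. Its argument "motion" is a list of rows, each a list of 5 numbers: the finger opening in cm, from 0 to 8.54, then the shift along the tool's x, y, z in cm, then the turn about the tool's z in rad. A call has 1 to 20 rows; each row shifts and turns the commanded pose from where the row before left it, along the tool's axes as they then stand; what a row does not reach is not made up. A row lasts 1/8 s, in which the tool goes at most 62.5 mm and 10.7 degrees, less where a joint would pass 70% of its speed; a pose out of reach is approached as far as the arm can. A call is refused whole if a number of a shift passes 6.25 or a number of a turn 0.188, either way. A call with a gripper value outside its range is refused whole. The fingers move at their own pace and stop on an object; "newtons" is the grip in N (left out, the last holds). Time passes only in rows, so rows that do not move let the fingers close. It gives the time, the measured TCP pose, the force and the opening at its end, in the units of the state.
- readout.observe(): the state, without advancing time (a new reading comes with each control period).
- imaging.capture(name): name is "side" or "top"; returns the picture (384x512x3 uint8, red, green, blue); there is no depth.
- imaging.camera_info(name): a dict with "camera_matrix" (3x3 intrinsics, pixels), "R" (3x3) and "t" (3): a world point X has camera coordinates R X + t. Camera axes: x right, y down, z forward; pixel columns grow to the right and rows downward; lengths in m; the calibration is good to about 2 mm. A picture is of the moment at which its call begins. camera_info takes no time and is no camera call.
- manip.hand_in(): hands the job in, once; it reports no verdict.
The state is a dict: "t": time; "joint_positions": joint angles; "qd": joint speeds; "joint_efforts": joint torques, N m; "position": TCP position; "tool_rot": TCP orientation; "ft_force": force on the tool from outside, world axes, zero at the start; "wrist_torque": the same for the moment, N m; "opening": finger opening in m.
Only numpy, scipy, OpenCV 4.12 (cv2) and the standard library are available. Lean on these libraries where they do the work, as an engineer would, in place of code of your own. Each camera call takes 0.05 s, during which the arm holds its last target.

## Working session

There is one attempt and no reset: what is moved stays moved. The work goes in short steps, Python scripts to look and compute and a tool call to move; the robot and the scene stay as the last step left them, time stands still between calls to the robot, and variables do not carry over. Pictures are saved under pics/ and viewed, and the job is handed in when it is done.

Besides the shell and the picture viewer there is one more tool, called after ">>>" as a command line: name --pt "numbers of a row" for each row, then --argument value for the rest. move_arm: Moves the arm, as the interface text tells. Its arguments: {"type":"object","properties":{"motion":{"type":"array"},"newtons":{"type":"number"}},"required":["motion"]}

```bash
ls; mkdir -p pics; python3 - <<'E'
from plant import readout, imaging, manip
import cv2
for n in ("side","top"):
    im=imaging.capture(n); cv2.imwrite(f"pics/{n}0.png",im[:,:,::-1])
    c=imaging.camera_info(n); print(n,c)
s=readout.observe(); print(s)
E
```

```text
pics
side {'camera_matrix': array([[458.5768499 ,   0.        , 252.07304439],
       [  0.        , 458.5768499 , 191.13899368],
       [  0.        ,   0.        ,   1.        ]]), 'R': array([[ 0.94440999, -0.32876359, -0.00206609],
       [-0.16757764, -0.47595974, -0.86335396],
       [ 0.28285597,  0.81570634, -0.50459456]]), 't': array([-0.48483557,  0.16158717,  1.16170641])}
top {'camera_matrix': array([[466.54870571,   0.        , 252.51891105],
       [  0.        , 466.54870571, 187.53484956],
       [  0.        ,   0.        ,   1.        ]]), 'R': array([[ 0.01291161, -0.99982612,  0.01345436],
       [-0.99517424, -0.01415814, -0.09709673],
       [ 0.09727033, -0.01213576, -0.99518401]]), 't': array([-0.00279453,  0.50832075,  1.38482008])}
{'t': 0.1, 'joint_positions': array([ 1.11020590e+00,  2.59257275e-01,  1.53594776e+00,  4.81996211e-06,
        1.34802524e+00, -2.02793815e-01]), 'qd': array([-1.44701057e-04, -1.42510970e-03, -8.40527833e-04, -4.26432877e-04,
       -8.29998755e-04,  1.41285884e-05]), 'joint_efforts': array([ 2.35948653e-03, -4.46974790e+01, -2.91243428e+01, -2.28847607e-04,
        6.43210355e-03,  5.49531663e-06]), 'position': array([0.13998244, 0.53140324, 0.23057514]), 'tool_rot': array([[ 2.54951045e-01,  9.66953685e-01, -7.32094213e-04],
       [ 9.66952633e-01, -2.54951877e-01, -1.46487188e-03],
       [-1.60311205e-03, -3.34429810e-04, -9.99998659e-01]]), 'ft_force': array([-0.32454152, -1.12051848,  0.1005018 ]), 'wrist_torque': array([-0.02894511,  0.04387232, -0.01259211]), 'opening': 0.08535020801072146}
```

View pics/top0.png

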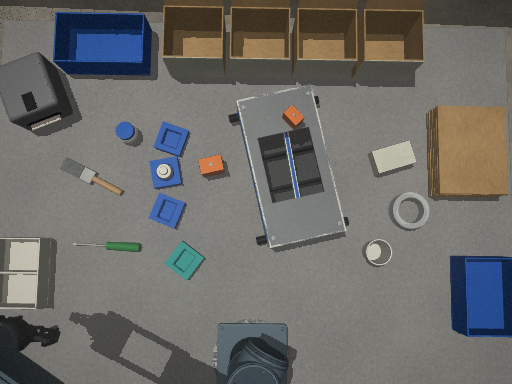

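View pics/side0.png

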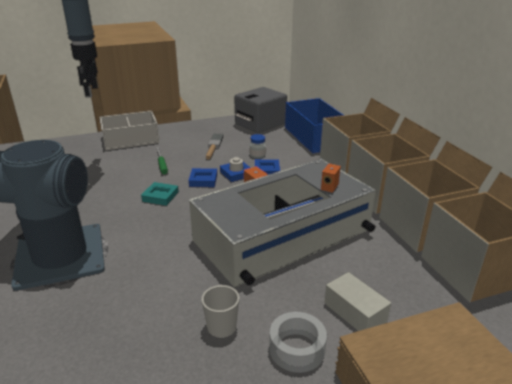

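The top view shows a small orange block on the cover at (293,115) and a larger orange one on the bench at (211,165). The blue nests are at (171,138), (165,172, holding the roller) and (168,211), and the turquoise look-alike is at (185,261). I'll crop closer to tell the square pocket from the rectangular one.

```bash
python3 - <<'E'
import cv2, numpy as np
im=cv2.imread("pics/top0.png")
a=cv2.resize(im[115:235,130:230],None,fx=5,fy=5,interpolation=cv2.INTER_CUBIC)
cv2.imwrite("pics/c1.png",a)
b=cv2.resize(im[80:250,225:355],None,fx=3.5,fy=3.5,interpolation=cv2.INTER_CUBIC)
cv2.imwrite("pics/c2.png",b)
E
```

```text
(no output)
```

View pics/c1.png

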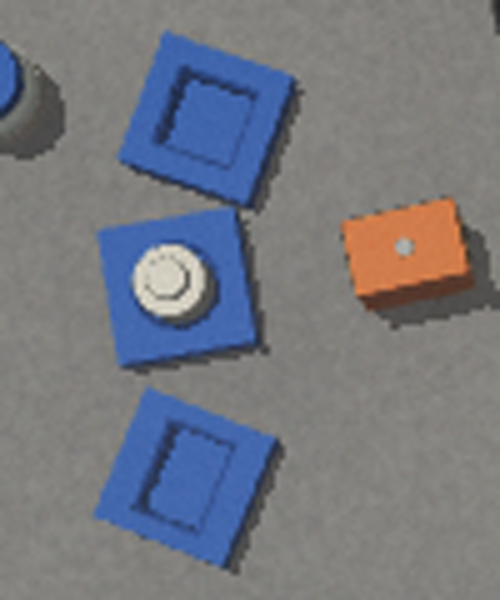

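View pics/c2.png

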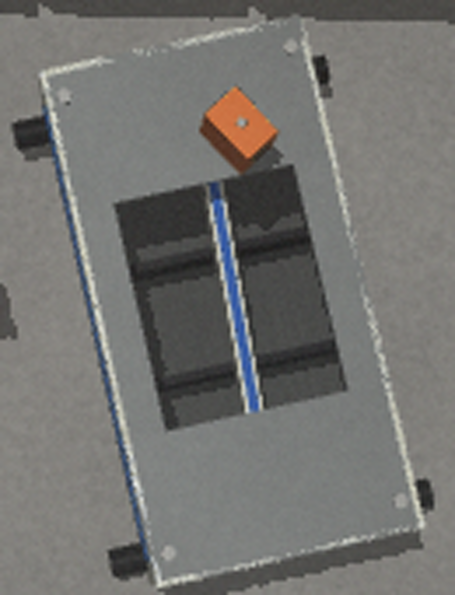

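The nest at (168,211) is rectangular and the one at (171,138) is square. The cover block at (293,115) is the smaller one. Next I'll work out world positions.

```bash
cat > h.py <<'E'
import numpy as np, cv2
from plant import readout, imaging, manip
def ray(n,uv,z):
    c=imaging.camera_info(n); K,R,t=c["camera_matrix"],c["R"],c["t"]
    uv=np.atleast_2d(np.asarray(uv,float))
    d=(np.linalg.inv(K)@np.c_[uv,np.ones(len(uv))].T); d=R.T@d; o=-R.T@t
    s=(z-o[2])/d[2]; return (o[:,None]+d*s).T
def proj(n,X):
    c=imaging.camera_info(n); K,R,t=c["camera_matrix"],c["R"],c["t"]
    p=K@(R@np.atleast_2d(X).T+t[:,None]); return (p[:2]/p[2]).T
def rect(n,mask,z):
    "minAreaRect of the mask in the world plane z; -> centre, long,short, angle of long side"
    cs,_=cv2.findContours(mask,cv2.RETR_EXTERNAL,cv2.CHAIN_APPROX_NONE)
    c=max(cs,key=cv2.contourArea)[:,0]
    w=ray(n,c,z)[:,:2]
    (cx,cy),(a,b),th=cv2.minAreaRect((w*1000).astype(np.float32))
    if a<b: a,b,th=b,a,th+90
    return np.round([cx,cy,a,b,(th+90)%180-90],1)
E
python3 - <<'E'
from h import *
im=cv2.imread("pics/top0.png"); hsv=cv2.cvtColor(im,cv2.COLOR_BGR2HSV)
for (u,v) in [(293,113),(294,124),(211,162),(215,173)]: print(hsv[v,u])
def comp(m,uv):
    n,l=cv2.connectedComponents(m,connectivity=4); return ((l==l[uv[1],uv[0]])*255).astype(np.uint8)
org=((hsv[...,0]<18)&(hsv[...,1]>120)&(hsv[...,2]>180)).astype(np.uint8)
print("block",rect("top",comp(org,(294,112)),.18))
print("big",rect("top",comp(org,(211,162)),.055))
bl=((hsv[...,0]>100)&(hsv[...,0]<125)&(hsv[...,1]>120)&(hsv[...,2]>60)).astype(np.uint8)
print("nest",rect("top",comp(bl,(158,211)),.024), comp(bl,(158,211)).sum()/255)
st=comp(bl,(290,160)); print("strip",rect("top",st,.084)); ys,xs=np.nonzero(st);print(ys.min(),ys.max())
# cover corners & window
g=lambda pts:np.array(pts)/3.5+[225-.4,80-.4]
print("pocket",ray("top",np.array([[170,423],[235,442],[200,530],[138,508]])/5+[130-.4,115-.4],.024).round(4).tolist())
print("win",ray("top",g([[115,203],[293,166],[346,390],[166,430]]),.125).round(4).tolist())
print("cov",ray("top",g([[42,73],[300,17],[422,525],[160,583]]),.125).round(4).tolist())
E
```

```text
[ 12 112 182]
[ 10 158 108]
[ 12 135 198]
[  8 126  85]
block [ 695.2 -103.4   47.1   31.5   45.1]
big [574.2 130.2  66.8  44.6 -76.9]
nest [437.1 261.4  84.7  83.1  69. ] 779.0
strip [ 573.3 -107.6  191.     6.3   10.5]
132 196
pocket [[0.4693, 0.2711, 0.024], [0.4584, 0.2317, 0.024], [0.4054, 0.2511, 0.024], [0.418, 0.2886, 0.024]]
win [[0.641, -0.0068, 0.125], [0.6738, -0.1512, 0.125], [0.4915, -0.1941, 0.125], [0.4573, -0.0498, 0.125]]
cov [[0.7477, 0.054, 0.125], [0.7983, -0.1568, 0.125], [0.3844, -0.2545, 0.125], [0.3359, -0.0461, 0.125]]
```

```bash
cat >> h.py <<'E'
def state(): 
    s=readout.observe(); x=s["tool_rot"][:,0]
    return s, s["position"], np.degrees(np.arctan2(x[1],x[0]))
def rows(p0,h0,p1,h1,n):
    "n equal rows from pose0 to pose1 (tool down); shift in axes at start of row"
    dp=(np.array(p1)-p0)/n; dh=np.radians(h1-h0)/n; out=[]
    for i in range(n):
        a=np.radians(h0)+i*dh
        x=np.array([np.cos(a),np.sin(a),0]); y=np.array([np.sin(a),-np.cos(a),0])
        out.append([round(100*dp@x,2),round(100*dp@y,2),round(-100*dp[2],2),round(-dh,3)])
    return out
E
python3 - <<'E'
from h import *
im=cv2.imread("pics/side0.png"); hsv=cv2.cvtColor(im,cv2.COLOR_BGR2HSV)
o=((hsv[...,0]<18)&(hsv[...,1]>120)&(hsv[...,2]>60)).astype(np.uint8)
n,l,st,c=cv2.connectedComponentsWithStats(o)
print([ (s.tolist(),cc.round(1).tolist()) for s,cc in zip(st[1:],c[1:]) if s[4]>30])
a=np.radians(45.1);ex=np.array([np.cos(a),np.sin(a)]);ey=np.array([-ex[1],ex[0]])
P=[[*(np.array([.6952,-.1034])+i*.025*ex+j*.017*ey),z] for z in(.18,.125) for i,j in((1,1),(1,-1),(-1,-1),(-1,1))]
print(proj("side",P).round(1).tolist())
s,p,h=state(); print(p,h)
for r in rows(p,h,[.695,-.103,.25],135.1,16): print(r)
E
```

```text
[([321, 164, 20, 28, 380], [330.3, 177.2]), ([244, 167, 23, 14, 184], [253.3, 173.4])]
[[328.3, 162.2], [340.8, 164.8], [335.2, 172.9], [322.3, 170.2], [326.6, 180.5], [338.8, 183.2], [333.3, 191.7], [320.7, 188.9]]
[0.13998244 0.53140324 0.23057514] 75.22929620209342
[np.float64(-2.95), np.float64(4.37), np.float64(-0.12), np.float64(-0.065)]
[np.float64(-3.23), np.float64(4.16), np.float64(-0.12), np.float64(-0.065)]
[np.float64(-3.49), np.float64(3.94), np.float64(-0.12), np.float64(-0.065)]
[np.float64(-3.74), np.float64(3.71), np.float64(-0.12), np.float64(-0.065)]
[np.float64(-3.98), np.float64(3.46), np.float64(-0.12), np.float64(-0.065)]
[np.float64(-4.19), np.float64(3.19), np.float64(-0.12), np.float64(-0.065)]
[np.float64(-4.39), np.float64(2.91), np.float64(-0.12), np.float64(-0.065)]
[np.float64(-4.57), np.float64(2.61), np.float64(-0.12), np.float64(-0.065)]
[np.float64(-4.73), np.float64(2.31), np.float64(-0.12), np.float64(-0.065)]
[np.float64(-4.88), np.float64(2.0), np.float64(-0.12), np.float64(-0.065)]
[np.float64(-5.0), np.float64(1.67), np.float64(-0.12), np.float64(-0.065)]
[np.float64(-5.09), np.float64(1.34), np.float64(-0.12), np.float64(-0.065)]
[np.float64(-5.17), np.float64(1.01), np.float64(-0.12), np.float64(-0.065)]
[np.float64(-5.23), np.float64(0.67), np.float64(-0.12), np.float64(-0.065)]
[np.float64(-5.26), np.float64(0.33), np.float64(-0.12), np.float64(-0.065)]
[np.float64(-5.27), np.float64(-0.02), np.float64(-0.12), np.float64(-0.065)]
```

```bash
python3 - <<'E'
import cv2
im=cv2.imread("pics/side0.png")
cv2.imwrite("pics/c3.png",cv2.resize(im[150:230,290:390],None,fx=7,fy=7,interpolation=cv2.INTER_CUBIC))
E
```

```text
(no output)
```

View pics/c3.png

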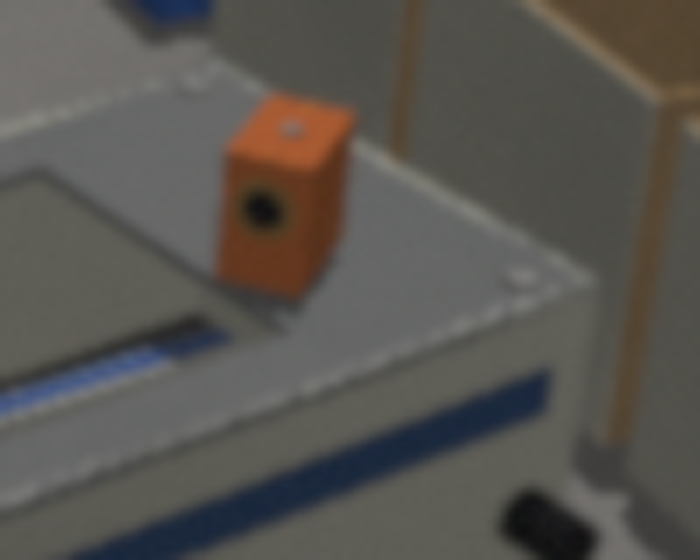

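>>> move_arm --pt "8.54 -2.95 4.37 -0.5 -0.065" --pt "8.54 -3.23 4.16 -0.5 -0.065" --pt "8.54 -3.49 3.94 -0.4 -0.065" --pt "8.54 -3.74 3.71 -0.4 -0.065" --pt "8.54 -3.98 3.46 -0.1 -0.065" --pt "8.54 -4.19 3.19 0 -0.065" --pt "8.54 -4.39 2.91 0 -0.065" --pt "8.54 -4.57 2.61 0 -0.065" --pt "8.54 -4.73 2.31 0 -0.065" --pt "8.54 -4.88 2.0 0 -0.065" --pt "8.54 -5.0 1.67 0 -0.065" --pt "8.54 -5.09 1.34 0 -0.065" --pt "8.54 -5.17 1.01 0 -0.065" --pt "8.54 -5.23 0.67 0 -0.065" --pt "8.54 -5.26 0.33 0 -0.065" --pt "8.54 -5.27 0 0 -0.065" --pt "8.54 0 0 0 0" --pt "8.54 0 0 0 0"

```text
t: 2.35
position: [0.6933, -0.1034, 0.2492]
tool_rot: [[-0.704, 0.71, -0.002], [0.71, 0.704, 0.001], [0.002, -0.001, -1.0]]
ft_force: [-0.1, 0.1, 0.6]
opening: 0.0854
```

>>> move_arm --pt "8.54 -0.1 0.15 2 0" --pt "8.54 0 0 3 0" --pt "8.54 0 0 3 0" --pt "8.54 0 0 1.5 0" --pt "8.54 0 0 0.6 0" --pt "8.54 0 0 0 0"

```text
t: 3.1
position: [0.6959, -0.1031, 0.1501]
tool_rot: [[-0.705, 0.709, 0.001], [0.709, 0.705, -0.0], [-0.001, 0.0, -1.0]]
ft_force: [0.7, 0.9, 0.1]
opening: 0.0856
```

```bash
python3 - <<'E'
from h import *
a=imaging.capture("side"); b=imaging.capture("top")
x=cv2.resize(a[110:220,270:400],None,fx=4.4,fy=4.4,interpolation=cv2.INTER_CUBIC)[:,:,::-1]
cv2.imwrite("pics/d1.png",x); s,p,h=state(); print(p,h,s["ft_force"])
E
```

```text
[ 0.69636182 -0.10350041  0.15079274] 134.82150413435497 [-0.03426781 -0.07817417 -0.57547586]
```

View pics/d1.png

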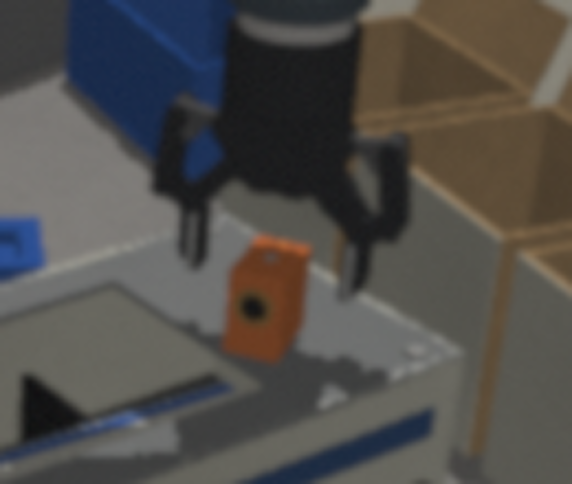

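The fingers straddle the block with room on both sides, so I'll close.

>>> move_arm --pt "8.54 0 0 0.2 0" --pt "3.0 0 0 0 0" --pt "2.5 0 0 0 0" --pt "2.5 0 0 0 0" --pt "2.5 0 0 0 0" --pt "2.5 0 0 0 0" --pt "2.5 0 0 0 0" --newtons 60

```text
t: 4.08
position: [0.6958, -0.1034, 0.1476]
tool_rot: [[-0.705, 0.709, 0.0], [0.709, 0.705, -0.0], [-0.0, 0.0, -1.0]]
ft_force: [-0.8, -0.2, 2.3]
opening: 0.033
```

>>> move_arm --pt "2.5 0 0 -0.5 0" --pt "2.5 0 0 -1.5 0" --pt "2.5 0 0 -3 0" --pt "2.5 0 0 -2 0" --pt "2.5 0 0 0 0"

```text
t: 4.7
position: [0.6969, -0.1037, 0.2203]
tool_rot: [[-0.705, 0.709, 0.005], [0.709, 0.705, -0.002], [-0.004, 0.002, -1.0]]
ft_force: [0.3, -0.6, -2.5]
opening: 0.0326
```

```bash
python3 - <<'E'
from h import *
s,p,h=state(); print(p,h,s["opening"],s["ft_force"])
for r in rows(p,h,[.4375,.261,.2],69.5,14): print([float(x) for x in r])
a=imaging.capture("side")
x=cv2.resize(a[90:200,270:400],None,fx=4.4,fy=4.4,interpolation=cv2.INTER_CUBIC)[:,:,::-1]
cv2.imwrite("pics/d2.png",x)
E
```

```text
[ 0.69686169 -0.10372937  0.22028946] 134.8212099955437 0.03258656125519268 [ 0.33066849 -0.58946896 -2.54439705]
[3.15, 0.52, 0.14, 0.081]
[3.19, 0.26, 0.14, 0.081]
[3.2, 0.0, 0.14, 0.081]
[3.19, -0.26, 0.14, 0.081]
[3.16, -0.51, 0.14, 0.081]
[3.1, -0.77, 0.14, 0.081]
[3.03, -1.02, 0.14, 0.081]
[2.94, -1.26, 0.14, 0.081]
[2.82, -1.5, 0.14, 0.081]
[2.69, -1.72, 0.14, 0.081]
[2.54, -1.94, 0.14, 0.081]
[2.38, -2.14, 0.14, 0.081]
[2.2, -2.32, 0.14, 0.081]
[2.0, -2.49, 0.14, 0.081]
```

View pics/d2.png

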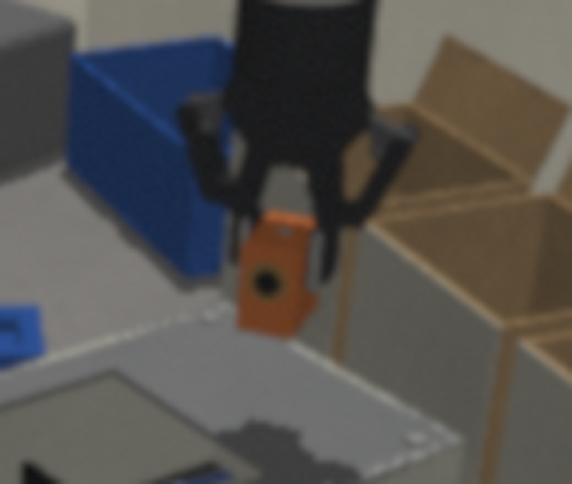

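The block is lifted and hangs upright. Now I'll fly it over to the nest.

>>> move_arm --pt "2.5 3.15 0.52 0 0.081" --pt "2.5 3.19 0.26 0 0.081" --pt "2.5 3.2 0 0 0.081" --pt "2.5 3.19 -0.26 0 0.081" --pt "2.5 3.16 -0.51 0 0.081" --pt "2.5 3.1 -0.77 0 0.081" --pt "2.5 3.03 -1.02 0 0.081" --pt "2.5 2.94 -1.26 0.1 0.081" --pt "2.5 2.82 -1.5 0.1 0.081" --pt "2.5 2.69 -1.72 0.8 0.081" --pt "2.5 2.54 -1.94 1 0.081" --pt "2.5 2.38 -2.14 2 0.081" --pt "2.5 2.2 -2.32 2 0.081" --pt "2.5 2.0 -2.49 2 0.081" --pt "2.5 0 0 2 0" --pt "2.5 0 0 0 0" --pt "2.5 0 0 0 0"

```text
t: 6.88
position: [0.4354, 0.2604, 0.1175]
tool_rot: [[0.345, 0.939, -0.0], [0.939, -0.345, -0.0], [-0.0, 0.0, -1.0]]
ft_force: [1.4, -0.2, -1.8]
opening: 0.0334
```

```bash
python3 - <<'E'
from h import *
s,p,h=state(); print(p,h,s["opening"],s["ft_force"])
a=imaging.capture("side");b=imaging.capture("top")
cv2.imwrite("pics/e_side.png",a[:,:,::-1]);cv2.imwrite("pics/e_top.png",b[:,:,::-1])
x=cv2.resize(a[90:220,130:270],None,fx=4,fy=4,interpolation=cv2.INTER_CUBIC)[:,:,::-1]
y=cv2.resize(b[140:270,100:200],None,fx=4,fy=4,interpolation=cv2.INTER_CUBIC)[:,:,::-1]
cv2.imwrite("pics/e1.png",x[:,:400]); cv2.imwrite("pics/e1.png",np.hstack([x[:,:400],y[:520]]))
E
```

```text
[0.43542898 0.26037494 0.11749658] 69.82519740239731 0.03343157589714307 [ 1.4183538  -0.21435012 -1.81258294]
```

View pics/e1.png

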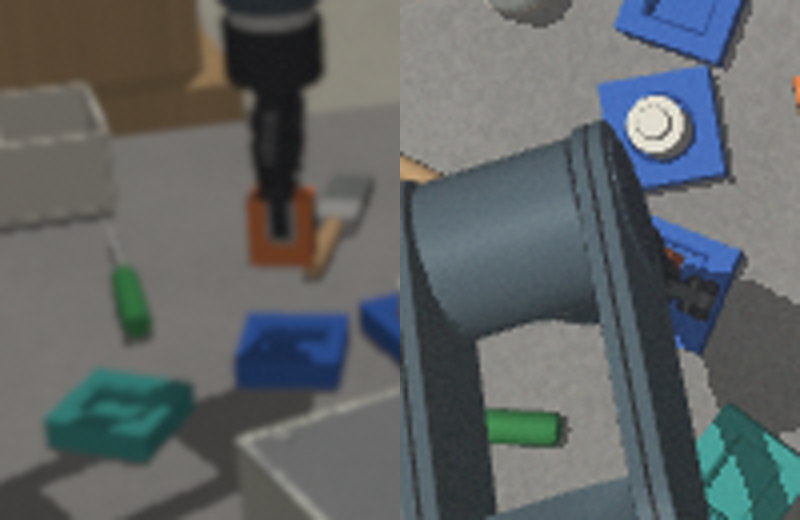

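```bash
python3 - <<'E'
from h import *
c=imaging.camera_info("side"); print("cam",-c["R"].T@c["t"])
im=cv2.imread("pics/e_side.png"); hsv=cv2.cvtColor(im,cv2.COLOR_BGR2HSV)
o=((hsv[...,0]<14)&(hsv[...,1]>140)&(hsv[...,2]>60)).astype(np.uint8)
for v in range(136,158): 
    u=np.nonzero(o[v,180:220])[0]+180
    if len(u): print(v,u.min(),u.max(),end=' | ')
a=np.radians(-20.2); ex=np.array([np.cos(a),np.sin(a),0]); ey=np.array([-ex[1],ex[0],0])
p=np.array([.4354,.2604,0])
for s in(-1,1):
  for z in (.095,.15):
    P=[p+np.array([0,0,z])+i*.025*ex+s*.017*ey for i in(-1,1)]
    print(s,z,proj("side",P).round(1).tolist())
# nest as seen in side view
N=np.array([.4375,.261,0])
a=np.radians(-20.5); ex=np.array([np.cos(a),np.sin(a),0]); ey=np.array([-ex[1],ex[0],0])
print("nest top pred",proj("side",[N+[0,0,.024]+i*.042*ex+j*.042*ey for i,j in((-1,-1),(1,-1),(1,1),(-1,1))]).round(1).tolist())
print("nest bot pred",proj("side",[N+i*.042*ex+j*.042*ey for i,j in((-1,-1),(1,-1))]).round(1).tolist())
print("pocket pred",proj("side",[N+[0,0,.024]+i*.027*ex+j*.019*ey for i,j in((-1,-1),(1,-1),(1,1),(-1,1))]).round(1).tolist())
s0=cv2.imread("pics/side0.png")
cv2.imwrite("pics/e2.png",cv2.resize(s0[155:200,175:235],None,fx=12,fy=12,interpolation=cv2.INTER_CUBIC))
cv2.imwrite("pics/e3.png",cv2.resize(im[125:165,175:235],None,fx=12,fy=12,interpolation=cv2.INTER_CUBIC))
E
```

```text
cam [ 0.15636637 -1.03009858  0.72469594]
138 194 207 | 139 193 207 | 140 193 207 | 141 192 207 | 142 192 207 | 143 193 207 | 144 193 207 | 145 193 207 | 146 193 207 | 147 193 207 | 148 193 207 | 149 193 208 | 150 193 208 | 151 193 208 | 152 193 208 | 153 193 207 | 154 193 207 | 155 194 207 | -1 0.095 [[193.0, 156.3], [209.0, 156.4]]
-1 0.15 [[191.8, 140.2], [208.1, 140.3]]
1 0.095 [[194.4, 151.7], [210.0, 151.7]]
1 0.15 [[193.3, 135.7], [209.2, 135.8]]
nest top pred [[188.7, 179.8], [215.2, 180.0], [217.5, 167.8], [192.3, 167.6]]
nest bot pred [[189.3, 186.4], [215.5, 186.6]]
pocket pred [[194.4, 176.4], [211.2, 176.5], [212.4, 171.0], [195.9, 170.8]]
```

View pics/e2.png

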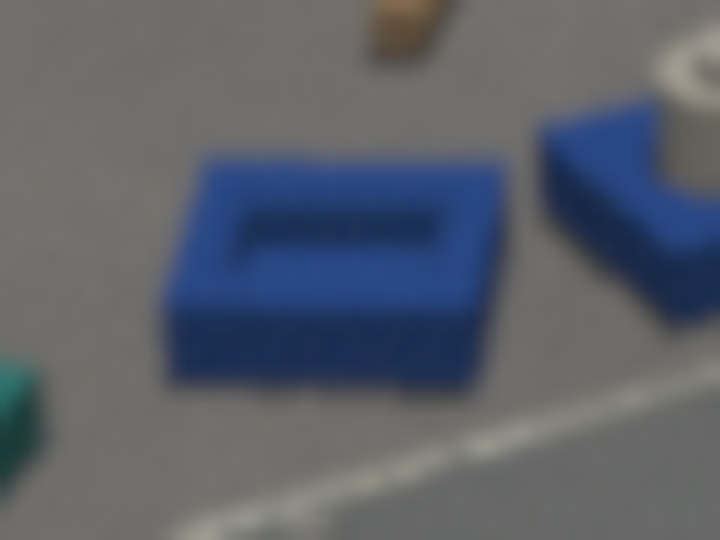

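View pics/e3.png

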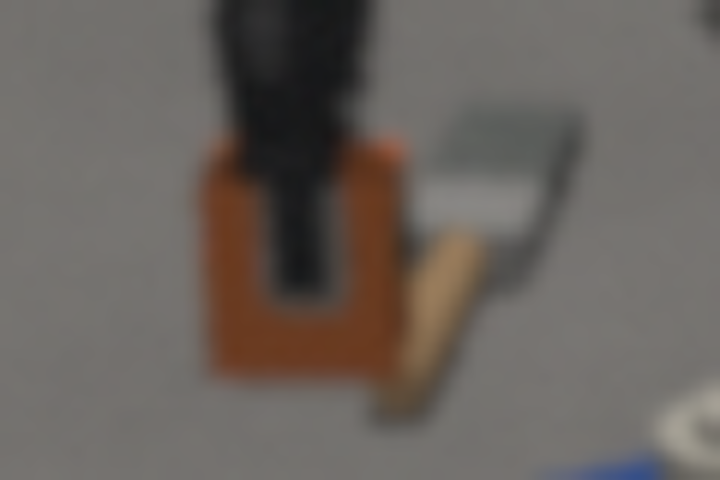

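The side view shows the block upright in the jaws (front face about u 192–208) with the nest below it (u 188.5–214.7). I'll correct by about 3 mm and lower to just above the mouth.

>>> move_arm --pt "2.5 0.13 0.27 0.5 0" --pt "2.5 0 0 1.5 0" --pt "2.5 0 0 2 0" --pt "2.5 0 0 1.5 0" --pt "2.5 0 0 0.7 0" --pt "2.5 0 0 0 0" --pt "2.5 0 0 0 0"

```text
t: 7.85
position: [0.4386, 0.261, 0.0558]
tool_rot: [[0.345, 0.939, 0.001], [0.939, -0.345, 0.0], [0.001, 0.001, -1.0]]
ft_force: [-0.4, -0.4, -1.3]
opening: 0.0331
```

```bash
python3 - <<'E'
from h import *
s,p,h=state(); print(p,h,s["opening"],s["ft_force"])
a=imaging.capture("side");b=imaging.capture("top")
cv2.imwrite("pics/f_side.png",a[:,:,::-1])
x=cv2.resize(a[145:195,170:235],None,fx=12,fy=12,interpolation=cv2.INTER_CUBIC)[:,:,::-1]
cv2.imwrite("pics/f1.png",x)
E
```

```text
[0.43860978 0.26103296 0.05579166] 69.84445683396683 0.033125911985832264 [-0.38856182 -0.35224134 -1.30657264]
```

View pics/f1.png

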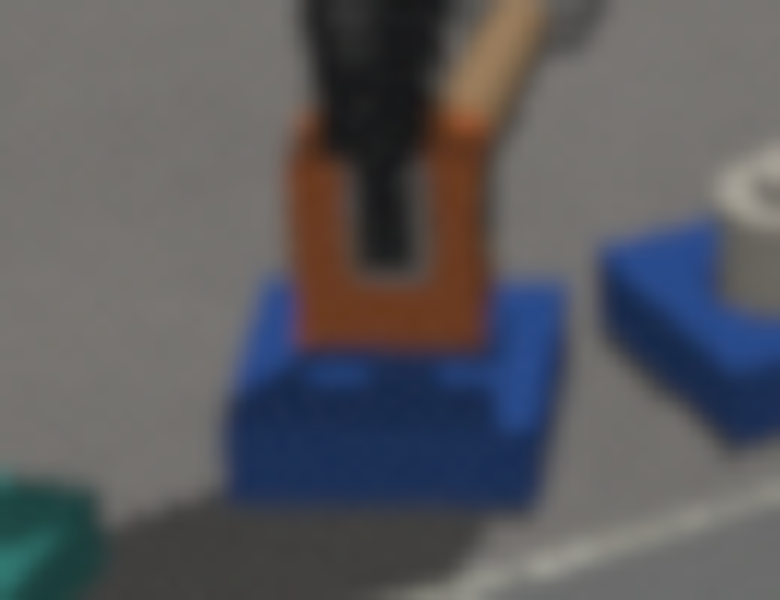

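The block is centred over the nest within about half a millimetre (block mid x≈393, expected ≈393). I'll lower it slowly.

>>> move_arm --pt "2.5 0 0 0.5 0" --pt "2.5 0 0 0.5 0" --pt "2.5 0 0 0.5 0" --pt "2.5 0 0 0.4 0" --pt "2.5 0 0 0.2 0" --pt "2.5 0 0 0 0" --pt "2.5 0 0 0 0"

```text
t: 8.82
position: [0.4383, 0.2609, 0.0344]
tool_rot: [[0.345, 0.939, 0.0], [0.939, -0.345, 0.0], [0.0, 0.0, -1.0]]
ft_force: [0.2, -0.1, -1.9]
opening: 0.0335
```

>>> move_arm --pt "2.5 0 0 0.12 0" --pt "2.5 0 0 0 0" --pt "4.0 0 0 0 0" --pt "5.5 0 0 0 0" --pt "7 0 0 0 0" --pt "7 0 0 0 0" --pt "7 0 0 -1 0" --pt "7 0 0 -3 0" --pt "7 0 0 -5 0" --pt "7 0 0 -6 0" --pt "7 0 0 -5 0" --pt "7 0 0 0 0"

```text
t: 10.32
position: [0.4406, 0.2617, 0.2386]
tool_rot: [[0.344, 0.939, 0.01], [0.939, -0.344, 0.003], [0.006, 0.008, -1.0]]
ft_force: [0.5, 0.1, -0.1]
opening: 0.0701
```

```bash
python3 - <<'E'
from h import *
s,p,h=state(); print(p,h,s["opening"],s["ft_force"])
a=imaging.capture("side")
cv2.imwrite("pics/g_side.png",a[:,:,::-1])
x=cv2.resize(a[145:195,170:235],None,fx=12,fy=12,interpolation=cv2.INTER_CUBIC)[:,:,::-1]
cv2.imwrite("pics/g1.png",x)
E
```

```text
[0.44056796 0.26173809 0.23858945] 69.85520986357305 0.0700727894852661 [ 0.5075919   0.08431138 -0.13982269]
```

View pics/g1.png

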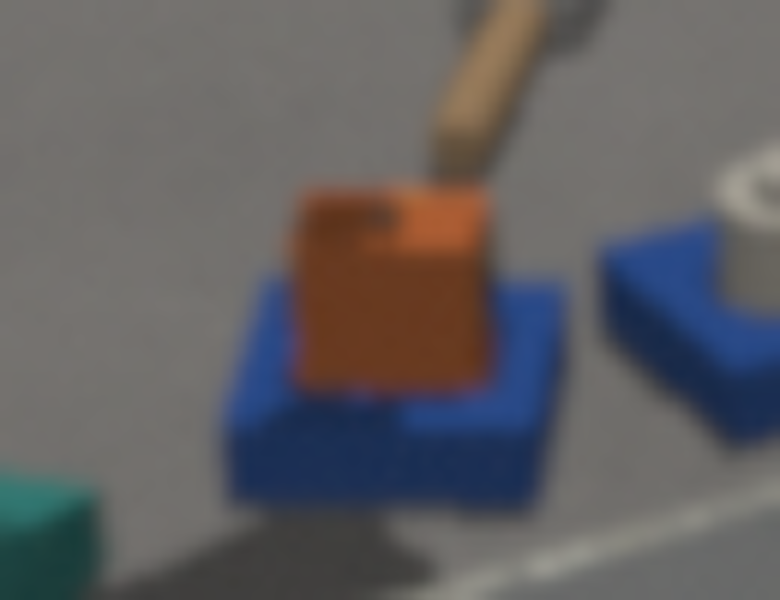

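The block is home: its visible height is about 41 mm (55 − 14). Next is the bar, so I'll refine its line and plan the move.

```bash
python3 - <<'E'
from h import *
b=imaging.capture("top"); cv2.imwrite("pics/g_top.png",b[:,:,::-1]); im=cv2.imread("pics/g_top.png")
hsv=cv2.cvtColor(im,cv2.COLOR_BGR2HSV)
bl=((hsv[...,0]>100)&(hsv[...,0]<125)&(hsv[...,1]>110)&(hsv[...,2]>60)).astype(np.uint8)
n,l=cv2.connectedComponents(bl); ys,xs=np.nonzero(l==l[160,290])
w=ray("top",np.c_[xs,ys],.084)[:,:2]
v=cv2.fitLine((w*1000).astype(np.float32),cv2.DIST_L2,0,.01,.01).ravel(); print(v,np.degrees(np.arctan(v[1]/v[0])),len(xs))
o=((hsv[...,0]<18)&(hsv[...,1]>100)&(hsv[...,2]>150)).astype(np.uint8)
n,l,st,c=cv2.connectedComponentsWithStats(o)
for s_,cc in zip(st[1:],c[1:]):
    if s_[4]>30: print(s_,cc, ray("top",cc,.065))
s,p,h=state()
y=v[3]/1000; 
for r in rows(p,h,[.639,-.0954,.20],100.5,12): print([float(x) for x in r])
E
```

```text
[ 9.8317719e-01  1.8265431e-01  5.7099347e+02 -1.0785860e+02] 10.524404 152
[180  28  43  29 670] [202.14328358  46.76567164] [[0.92919043 0.16219356 0.065     ]]
[240  38  44  20 670] [262.80298507  48.09253731] [[ 0.92841702 -0.02103208  0.065     ]]
[297  39  47  20 679] [322.38880707  49.14727541] [[ 0.92843419 -0.20156029  0.065     ]]
[365  41  39  19 631] [383.78288431  50.04912837] [[ 0.92903236 -0.38816332  0.065     ]]
[ 438  106   70   88 5031] [471.9391771  149.56549394] [[ 0.62724092 -0.64718731  0.065     ]]
[198 154  26  20 345] [210.34782609 163.82028986] [[0.57279109 0.12971814 0.065     ]]
[162 200  11   7  33] [167.03030303 202.93939394] [[0.4556697  0.25346165 0.065     ]]
[-2.21, 2.59, 0.28, -0.045]
[-2.32, 2.49, 0.28, -0.045]
[-2.43, 2.39, 0.28, -0.045]
[-2.54, 2.28, 0.28, -0.045]
[-2.64, 2.16, 0.28, -0.045]
[-2.73, 2.04, 0.28, -0.045]
[-2.82, 1.92, 0.28, -0.045]
[-2.9, 1.79, 0.28, -0.045]
[-2.98, 1.66, 0.28, -0.045]
[-3.05, 1.53, 0.28, -0.045]
[-3.11, 1.39, 0.28, -0.045]
[-3.17, 1.25, 0.28, -0.045]
```

View pics/g_top.png

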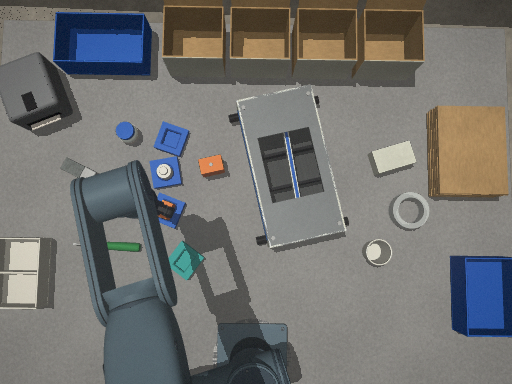

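>>> move_arm --pt "7 -2.21 2.59 0 -0.045" --pt "6 -2.32 2.49 0 -0.045" --pt "5 -2.43 2.39 0 -0.045" --pt "5 -2.54 2.28 0 -0.045" --pt "5 -2.64 2.16 0.3 -0.045" --pt "5 -2.73 2.04 0.3 -0.045" --pt "5 -2.82 1.92 0.3 -0.045" --pt "5 -2.9 1.79 0.3 -0.045" --pt "5 -2.98 1.66 0.5 -0.045" --pt "5 -3.05 1.53 0.5 -0.045" --pt "5 -3.11 1.39 1.0 -0.045" --pt "5 -3.17 1.25 1.0 -0.045" --pt "5 0 0 0 0" --pt "5 0 0 0 0" --newtons 25

```text
t: 12.18
position: [0.6389, -0.0944, 0.1896]
tool_rot: [[-0.186, 0.982, -0.003], [0.982, 0.186, 0.001], [0.002, -0.003, -1.0]]
ft_force: [0.2, -1.1, 0.2]
opening: 0.0498
```

```bash
python3 - <<'E'
from h import *
s,p,h=state(); print(p,h,s["opening"],s["ft_force"])
for r in rows(p,h,[.639,-.0952,.061],100.5,1): print([float(x) for x in r])
E
```

```text
[ 0.63886359 -0.09439405  0.18957029] 100.73848344915966 0.04977661589929296 [ 0.23418843 -1.06319856  0.17971902]
[-0.08, -0.0, 12.86, 0.004]
```

>>> move_arm --pt "5 -0.08 0 2 0" --pt "5 0 0 3 0" --pt "5 0 0 3 0" --pt "5 0 0 2 0" --pt "5 0 0 0 0" --pt "5 0 0 0 0"

```text
t: 12.92
position: [0.6405, -0.0952, 0.0923]
tool_rot: [[-0.188, 0.982, 0.001], [0.982, 0.188, -0.0], [-0.001, 0.001, -1.0]]
ft_force: [0.3, -0.5, 0.8]
opening: 0.0498
```

```bash
python3 - <<'E'
from h import *
s,p,h=state(); print(p,h,s["opening"],s["ft_force"])
a=imaging.capture("side");b=imaging.capture("top")
x=cv2.resize(a[120:240,220:360],None,fx=4,fy=4,interpolation=cv2.INTER_CUBIC)[:,:,::-1]
cv2.imwrite("pics/i1.png",x)
E
```

```text
[ 0.64046277 -0.0951721   0.09230109] 100.8238421056341 0.04984763328316643 [ 0.2758059  -0.50744923  0.82458928]
```

View pics/i1.png

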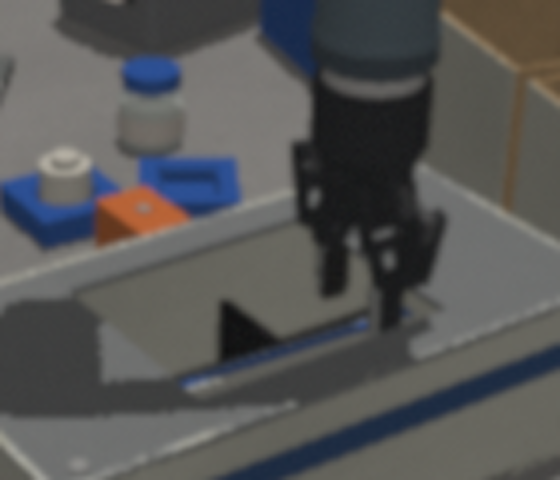

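The fingers straddle the blue strip inside the window, so I'll lower and close.

>>> move_arm --pt "5 0 -0.1 1 0" --pt "5 0 0 1.2 0" --pt "5 0 0 0.7 0" --pt "5 0 0 0.2 0" --pt "5 0 0 0 0" --pt "0.8 0 0 0 0" --pt "0.8 0 0 0 0" --pt "0.8 0 0 0 0" --pt "0.8 0 0 0 0" --pt "0.8 0 0 0 0" --newtons 30

```text
t: 14.28
position: [0.6393, -0.096, 0.0606]
tool_rot: [[-0.187, 0.982, 0.001], [0.982, 0.187, -0.0], [-0.0, 0.001, -1.0]]
ft_force: [-0.2, 1.2, 3.5]
opening: 0.0153
```

>>> move_arm --pt "0.8 0 -0.3 -0.1 0" --pt "0.8 0 -0.6 0 0" --pt "0.8 0 -0.8 0 0" --pt "0.8 0 -1.0 0 0" --pt "0.8 0 -1.0 0 0" --pt "0.8 0 -1.0 0 0" --pt "0.8 0 -0.8 0 0" --pt "0.8 0 -0.5 0 0" --pt "0.8 0 0 0 0" --pt "0.8 0 0 0 0"

```text
t: 15.52
position: [0.5805, -0.1072, 0.0612]
tool_rot: [[-0.187, 0.982, 0.001], [0.982, 0.187, -0.0], [-0.0, 0.001, -1.0]]
ft_force: [-0.6, 0.2, -3.5]
opening: 0.0152
```

```bash
python3 - <<'E'
from h import *
s,p,h=state(); print(p,h,s["opening"],s["ft_force"])
a=imaging.capture("side");b=imaging.capture("top")
x=cv2.resize(a[120:240,200:360],None,fx=4,fy=4,interpolation=cv2.INTER_CUBIC)[:,:,::-1]
cv2.imwrite("pics/j1.png",x)
y=cv2.resize(b[80:250,225:355],None,fx=3.5,fy=3.5,interpolation=cv2.INTER_CUBIC)[:,:,::-1]
cv2.imwrite("pics/j2.png",y)
E
```

```text
[ 0.58048321 -0.1072059   0.06122381] 100.78365182169003 0.015248395001840045 [-0.62859109  0.21613373 -3.53903939]
```

View pics/j1.png

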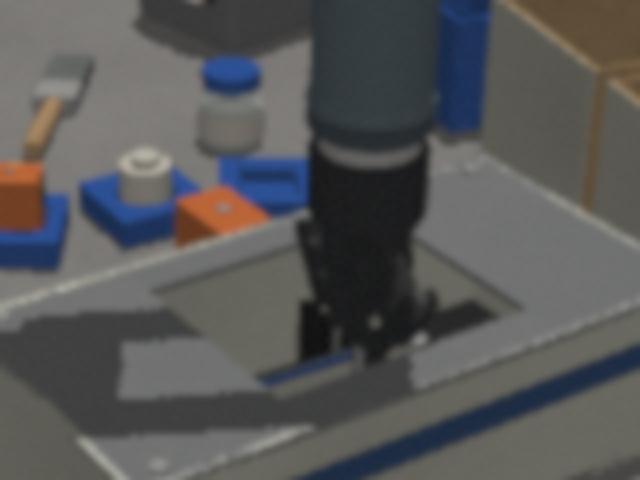

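View pics/j2.png

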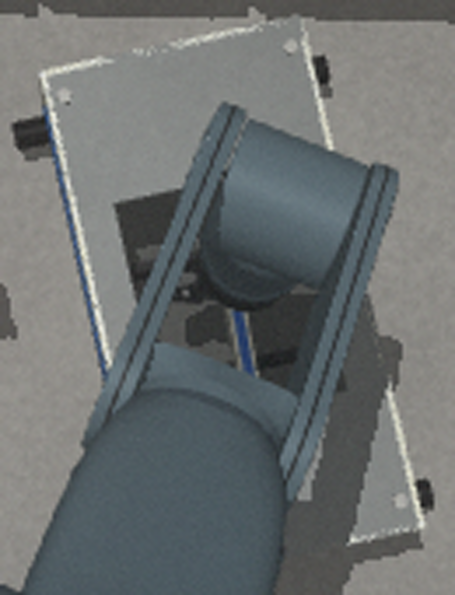

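```bash
python3 - <<'E'
from h import *
for d in (.045,.055,.065,.075,.085):
    print(d,((proj("side",[.5805+.982*d,-.1072+.187*d,.084])-[200,120])*4).round(0), ((proj("top",[.5805+.982*d,-.1072+.187*d,.084])-[225,80])*3.5).round(0))
E
```

```text
0.045 [[416. 332.]] [[222. 232.]]
0.055 [[428. 328.]] [[220. 221.]]
0.065 [[440. 324.]] [[218. 209.]]
0.075 [[452. 320.]] [[216. 198.]]
0.085 [[464. 316.]] [[214. 186.]]
```

>>> move_arm --pt "0.8 0 0 -0.5 0" --pt "0.8 0 0 -0.8 0" --pt "0.8 0 0 -0.8 0" --pt "0.8 0 0 -0.8 0" --pt "0.8 0 0 -0.8 0" --pt "0.8 0 0 -0.4 0" --pt "0.8 0 0 0 0" --pt "0.8 0 0 0 0" --newtons 20

```text
t: 16.62
position: [0.58, -0.1072, 0.1019]
tool_rot: [[-0.187, 0.982, -0.0], [0.982, 0.187, 0.0], [0.0, -0.0, -1.0]]
ft_force: [0.9, 0.2, -2.8]
opening: 0.0154
```

```bash
cat > look.py <<'E'
from h import *
import sys
n=sys.argv[1]
s,p,h=state(); print(s["t"],p,h,s["opening"],s["ft_force"],s["wrist_torque"])
a=imaging.capture("side")
u=proj("side",p)[0].astype(int); x0=max(0,u[0]-90); y0=max(0,u[1]-90); print(x0,y0)
x=cv2.resize(a[y0:y0+145,x0:x0+190],None,fx=4,fy=4,interpolation=cv2.INTER_CUBIC)[:,:,::-1]
cv2.imwrite(f"pics/{n}.png",x); cv2.imwrite(f"pics/{n}_full.png",a[:,:,::-1])
E
python3 look.py k1
```

```text
16.625 [ 0.5799512  -0.10718902  0.10191999] 100.78620415504281 0.015362673512796472 [ 0.85141911  0.22558693 -2.82380169] [-0.00569016 -0.17245018 -0.00222399]
199 111
```

View pics/k1.png

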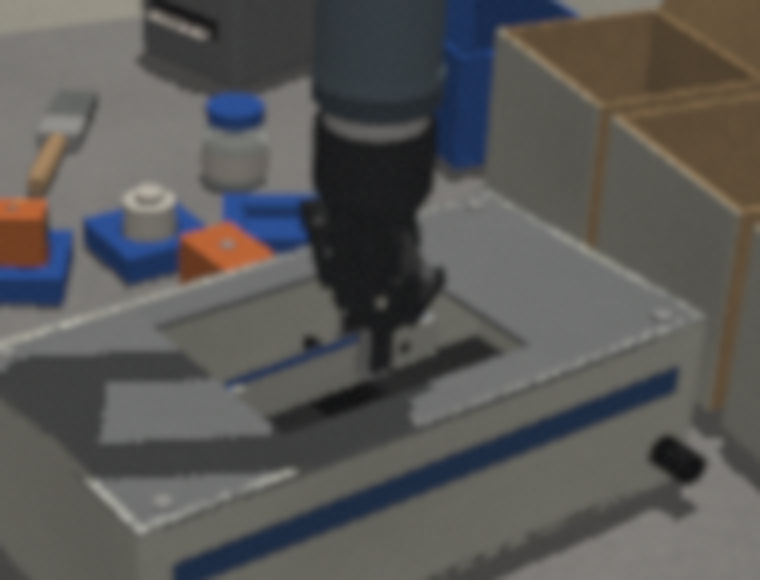

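The bar is held roughly level and starting to press under the window's near edge. Lifting further will lever it over.

>>> move_arm --pt "0.8 0 0 -0.6 0" --pt "0.8 0 0 -0.8 0" --pt "0.8 0 0 -0.8 0" --pt "0.8 0 0 -0.6 0" --pt "0.8 0 0 0 0"

```text
t: 17.3
position: [0.5807, -0.1074, 0.1311]
tool_rot: [[-0.187, 0.982, 0.002], [0.982, 0.187, -0.001], [-0.001, 0.001, -1.0]]
ft_force: [1.1, 0.5, -2.7]
opening: 0.0155
```

```bash
python3 look.py k2
```

```text
17.3 [ 0.58065603 -0.10736683  0.13107698] 100.783932239428 0.015483407926017908 [ 1.11931461  0.51665037 -2.70986045] [ 0.00383832 -0.19239342  0.00270169]
200 102
```

View pics/k2.png

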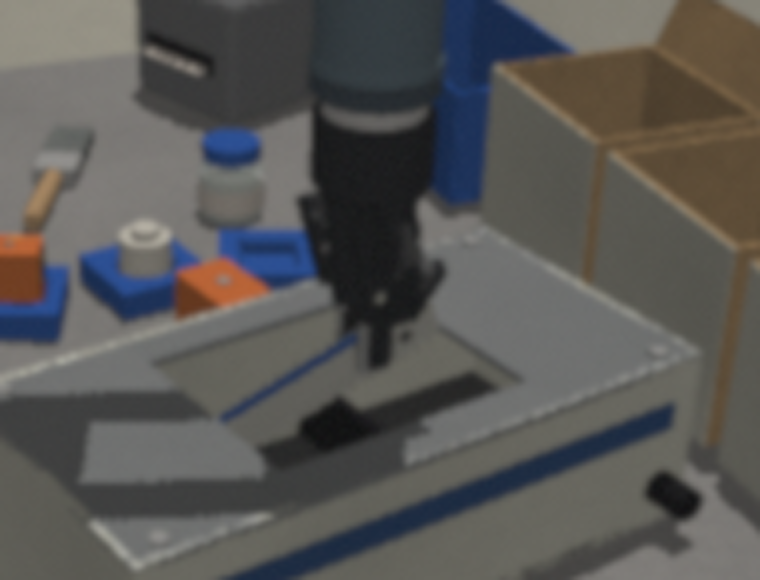

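>>> move_arm --pt "0.8 0 0 -0.6 0" --pt "0.8 0 0 -0.8 0" --pt "0.8 0 0 -0.8 0" --pt "0.8 0 0 -0.8 0" --pt "0.8 0 0 -0.5 0" --pt "0.8 0 0 0 0"

```text
t: 18.1
position: [0.5805, -0.1073, 0.1658]
tool_rot: [[-0.187, 0.982, 0.001], [0.982, 0.187, -0.0], [-0.001, 0.001, -1.0]]
ft_force: [0.7, -0.4, -2.7]
opening: 0.015
```

```bash
python3 look.py k3
```

```text
18.1 [ 0.58049979 -0.10727892  0.16582242] 100.78482690408732 0.015046250435135394 [ 0.66056885 -0.39316709 -2.66023688] [ 0.02889611 -0.26325623  0.0186749 ]
201 90
```

View pics/k3.png

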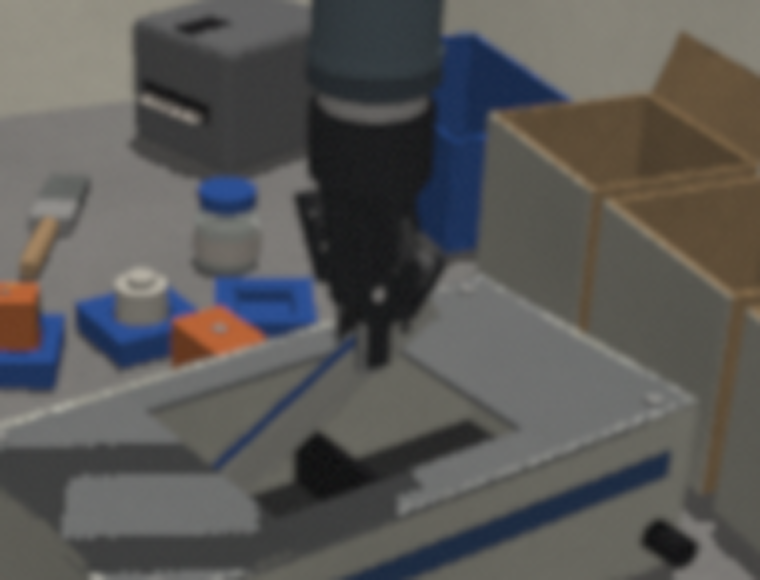

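The bar is tilted about 37°, with end a above the cover. I'll tighten the grip and draw it out along its length.

>>> move_arm --pt "0.8 0 0 0 0" --pt "0.8 0 0 0 0" --pt "0.8 0 0 0 0" --pt "0.8 0 0.4 -0.26 0" --pt "0.8 0 0.8 -0.56 0" --pt "0.8 0 0.8 -0.58 0" --pt "0.8 0 0.8 -0.58 0" --pt "0.8 0 0.8 -0.58 0" --pt "0.8 0 0.8 -0.58 0" --pt "0.8 0 0.4 -0.3 0" --pt "0.8 0 0 0 0" --newtons 120

```text
t: 19.52
position: [0.6286, -0.098, 0.2]
tool_rot: [[-0.187, 0.982, 0.003], [0.982, 0.187, 0.0], [-0.0, 0.003, -1.0]]
ft_force: [3.5, 1.6, -4.0]
opening: 0.0136
```

```bash
python3 look.py k4
```

```text
19.525 [ 0.62855023 -0.09796855  0.19996424] 100.79199691026975 0.013636160059374977 [ 3.49458781  1.55108544 -3.97477145] [ 0.44534467 -1.44915289 -0.06205856]
217 73
```

View pics/k4.png

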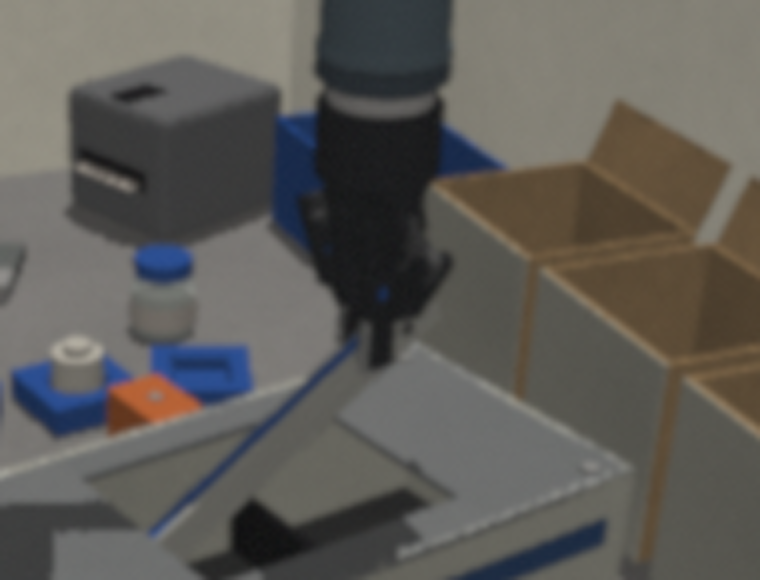

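```bash
cat >> h.py <<'E'
def vplane(uv,p,h):
    "ray of side pixel onto vertical plane through p along bar (heading h-90)"
    c=imaging.camera_info("side"); K,R,t=c["camera_matrix"],c["R"],c["t"]
    d=R.T@np.linalg.inv(K)@np.array([*uv,1.]); o=-R.T@t
    n=np.array([np.cos(np.radians(h)),np.sin(np.radians(h)),0]); s=n@(p-o)/(n@d); return o+s*d
E
python3 - <<'E'
from h import *
s,p,h=state()
A=vplane((254.5,206.25),p,h);B=vplane((305.75,158.75),p,h); d=B-A
print(A,B,np.degrees(np.arctan2(d[2],np.hypot(*d[:2]))))
E
```

```text
[ 0.47573156 -0.12710647  0.12172127] [ 0.62153799 -0.09933222  0.21518992] 32.19956714652418
```

The tilt is 32° and the bar is rubbing lightly on the cover edge. I'll continue on a shallower line to relieve it.

>>> move_arm --pt "0.8 0 0.6 -0.1 0" --pt "0.8 0 0.8 -0.4 0" --pt "0.8 0 0.8 -0.45 0" --pt "0.8 0 0.8 -0.45 0" --pt "0.8 0 0.8 -0.45 0" --pt "0.8 0 0.8 -0.45 0" --pt "0.8 0 0.8 -0.45 0" --pt "0.8 0 0.8 -0.45 0" --pt "0.8 0 0 0 0" --pt "0.8 0 0 0 0"

```text
t: 20.82
position: [0.6879, -0.0866, 0.2312]
tool_rot: [[-0.187, 0.982, -0.001], [0.982, 0.187, 0.0], [0.0, -0.001, -1.0]]
ft_force: [0.6, 0.3, -1.1]
opening: 0.0138
```

```bash
python3 look.py k5
```

```text
20.825 [ 0.68792438 -0.08655347  0.23124216] 100.78655308825034 0.013788350351994397 [ 0.56889862  0.32146681 -1.08857013] [-0.05086559 -0.12163644 -0.04804587]
237 57
```

View pics/k5.png

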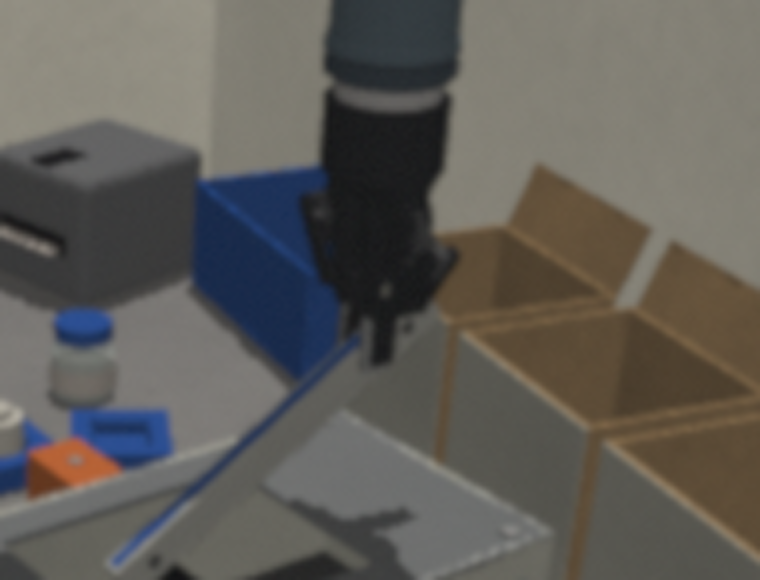

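```bash
python3 - <<'E'
from h import *
s,p,h=state()
A=vplane((265.5,198),p,h);B=vplane((326,142),p,h); d=B-A
print(A,B,np.degrees(np.arctan2(d[2],np.hypot(*d[:2]))))
a=np.radians(13.3);e=np.array([np.cos(a),np.sin(a)]);print((A[:2]-[.566,-.1007])@e)
im=cv2.imread("pics/k5_full.png");cv2.imwrite("pics/k5b.png",cv2.resize(im[160:240,225:335],None,fx=7,fy=7,interpolation=cv2.INTER_CUBIC))
E
```

```text
[ 0.50679411 -0.12108295  0.13582835] [ 0.68096289 -0.08791029  0.24716334] 32.126679281527394
-0.06230701352329192
```

View pics/k5b.png

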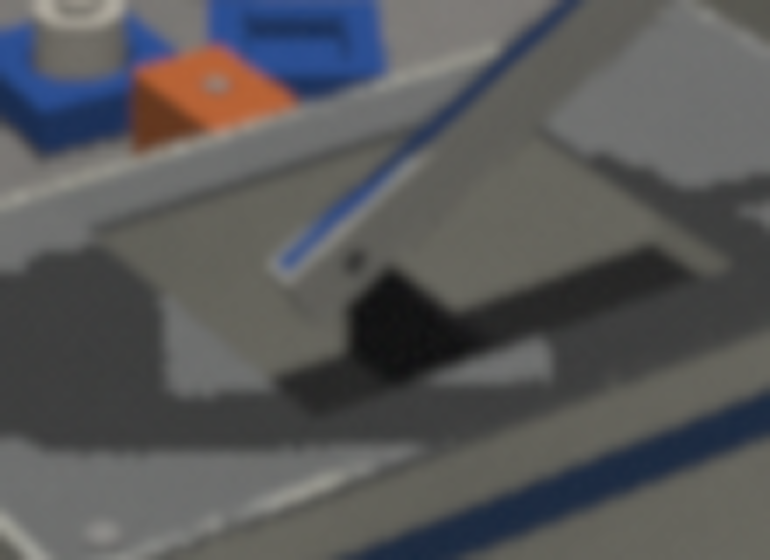

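End b (at about (266,198)) now sits free inside the window, 30 mm from the edge. I'll lift straight up.

>>> move_arm --pt "0.8 0 0 -0.4 0" --pt "0.8 0 0 -1 0" --pt "0.8 0 0 -1.5 0" --pt "0.8 0 0 -1.5 0" --pt "0.8 0 0 -1.5 0" --pt "0.8 0 0 -1.5 0" --pt "0.8 0 0 -1.5 0" --pt "0.8 0 0 -1.5 0" --pt "0.8 0 0 -1 0" --pt "0.8 0 0 -0.5 0" --pt "0.8 0 0 0 0" --pt "0.8 0 0 0 0" --pt "0.8 0 0 0 0" --pt "0.8 0 0 0 0"

```text
t: 22.62
position: [0.6881, -0.0866, 0.3501]
tool_rot: [[-0.187, 0.982, -0.001], [0.982, 0.187, 0.0], [0.0, -0.001, -1.0]]
ft_force: [0.3, 0.4, -2.9]
opening: 0.0136
```

```bash
python3 look.py m1; python3 -c "
from h import *
b=imaging.capture('top');cv2.imwrite('pics/m1_top.png',b[:,:,::-1])"
```

```text
22.625 [ 0.68809067 -0.08658209  0.35013683] 100.78231066850475 0.013646276366353823 [ 0.29520211  0.38664667 -2.93940702] [-0.01514797 -0.18209617  0.02506305]
241 12
```

View pics/m1_full.png

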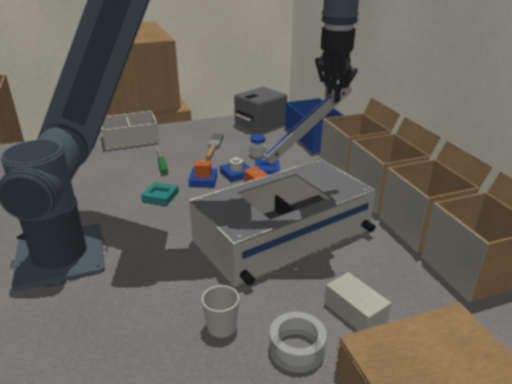

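View pics/m1_top.png

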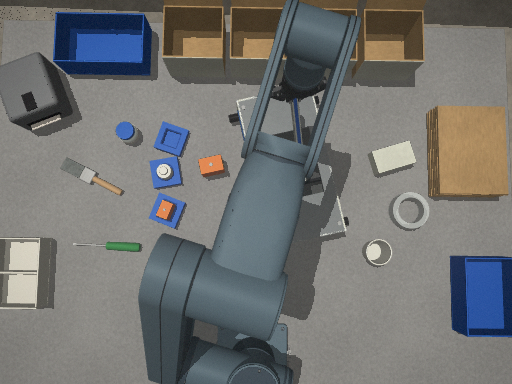

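The bar is clear of the cover, and the top view has an open line to the nest, so I'll check the end heights and the block.

```bash
python3 - <<'E'
from h import *
s,p,h=state(); print("qd",abs(s["qd"]).max())
im=cv2.imread("pics/m1_full.png"); hsv=cv2.cvtColor(im,cv2.COLOR_BGR2HSV)
m=((hsv[...,0]>100)&(hsv[...,0]<125)&(hsv[...,1]>70)).astype(np.uint8)
A=vplane((267,156.5),p,h); print("b top",A, "dist to grip",np.linalg.norm(A-p-[0,0,.019]))
t=cv2.imread("pics/m1_top.png"); hs=cv2.cvtColor(t,cv2.COLOR_BGR2HSV)
o=((hs[...,0]<18)&(hs[...,1]>100)&(hs[...,2]>150)).astype(np.uint8); o[:,:150]=0;o[:195]=0;o[230:]=0;o[:,190:]=0
print("block",rect("top",o,.065), o.sum())
cv2.imwrite("pics/m2.png",cv2.resize(np.hstack([t[190:230,145:190],im[155:195,180:225]]),None,fx=8,fy=8,interpolation=cv2.INTER_CUBIC))
E
```

```text
qd 0.0015945115834488464
b top [ 0.5091982  -0.12063765  0.24945107] dist to grip 0.21805740443204716
block [437.5 262.1  48.6  32.7 -21.4] 185
```

View pics/m2.png

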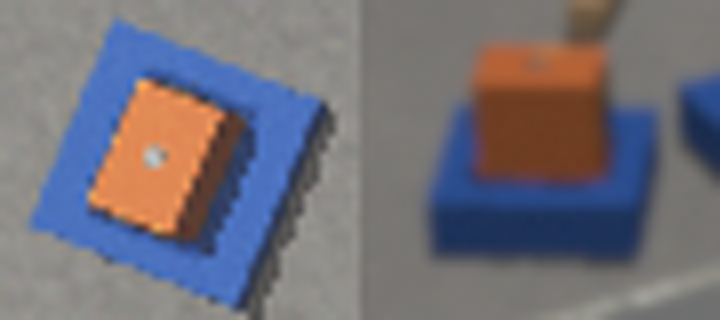

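The block sits at (437.5, 262.1) mm at −21.4°, and the nest at (437.1, 261.4) mm at −21°. The bar's low end is at about 0.24 m and the arm is still. Handing in.

```bash
python3 -c "
from plant import manip,readout
print(manip.hand_in()); s=readout.observe(); print(s['t'],s['opening'],s['ft_force'])"
```

```text
the job is handed in; nothing more can be done
None
the job is handed in; nothing more can be done
```

The job is handed in at about t = 22.7 s of the 62 s allowed; no verdict is reported.

**What I did:** I parked the smaller orange block from the cover in the blue rectangular nest and let it go. I then gripped the guide bar through the window, slid it back 60 mm and levered it up against the window's near edge to about 32°. With the grip at 120 N I drew it out end first and lifted it straight up.

**Last checks:**
- **Block:** it is within about 1 mm and 1° of the nest in the top view. It shows about 41 mm above the plate, which means fully home.
- **Bar:** it is held still at about 32°. Its lower end (b) is at about 0.24 m against the required 0.175 m; the wrist force of about 2.9 N fits the bar's weight alone.
- **Bystanders:** they look unmoved in the last pictures. I checked this by eye, not by measurement.

**Checks that disagreed:**
- The side camera put the held block 1.5–3 mm off the tool centre while the fingers looked centred on it. I placed it by its position relative to the nest in the same picture, and it went in without contact force.
- Early in the draw-out the bar rubbed on the cover edge (about 3.5 N sideways at the wrist). A shallower line relieved it.

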